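Click the torch off on the bench stop and stack it

TASK

The inspection torch lying alone on the bench was left on: its tail button still stands out. Pick it up, press its tail button fully home against the head of the metal bench stop, firmly but without ramming it, so that the button stays in, then lay the torch lengthwise in the groove on top of the two torches in the tray and let go. Leave the petri dish, vial, hex key and marker where they are.

Things in the scene. Friction and masses are not known exactly. Their poses are not given: they have to be found in the camera images.
- torch: The torch to switch off: dark metal cylinder, 26 mm diameter, 130 mm long, about 0.14 kg, lying on the bench, apart from the tray. Origin on its axis at mid-length (13 mm above the bench when lying). Its x axis runs along it, towards the tail end with the button; the glass is at the -x end. It can roll, so its y and z axes point anywhere across it.
- tail_button (a joint): The torch's tail button, a black rubber plunger of 14 mm diameter on the torch's axis at its +x end: travel pushed in, in m, 0 = out (its end stands 14 mm beyond the housing, 79 mm from the torch's origin), 0.010 = fully home (4 mm beyond the housing, 69 mm from the origin). It starts somewhere from 0 to 0.003. It moves stiffly at about 8 N all the way, has no spring, stays where it is left, and meets a hard end at 0.010.
- tray: Grey open tray fixed to the bench, 158 mm (x) by 64 mm (y) outside, 17 mm high, walls and floor 4 mm thick. Origin at the centre of its underside, on the bench. The two torches in it lie along its x axis.
- torch_left: Torch lying in the tray on its +y side, loose, same shape and size as the first, its button already home. Origin on its axis at mid-length, about 17 mm above the bench; its top is 30 mm above the bench. x along it.
- torch_right: The same again, on the tray's -y side. The axes of the two are 26 to 30 mm apart; a torch resting in the groove between them has its axis about 39 mm above the bench, midway between theirs.
- stop: Adjustable metal bench stop: base plate 120 (x) by 54 mm (y), 5 mm thick, fixed to the bench, carrying a block-shaped head 44 mm wide (y), 26 mm deep (x), top 66 mm above the bench. Origin at the centre of the plate's underside. The head's flat upright face looks along the stop's -x; press against it towards +x. The plate reaches further to -x, so a torch lying on the bench meets the plate first.
- stop_near (a point): Point on the stop's centre line, 35 mm to -x of its origin and 40 mm above the bench, where the head's face may stand at the nearest; axes as the stop's. The head is clamped wherever the last user set it, its face 0 to 45 mm to +x of this point: not measured, to be felt or seen. It does not give below 80 N.
- petri: Bystander: round petri dish, 69 mm diameter, 15 mm high, loose. Origin at the centre of its underside.
- vial: Bystander: small vial with black cap, 22 mm diameter, 48 mm high, standing loose. Origin at the centre of its underside.
- hex_key: Bystander: bent hex key 28 x 78 x 5 mm, loose, flat on the bench. Origin at its middle on the bench.
- marker: Bystander: marker pen with black cap 135 mm long, 16 mm thick, loose. Origin at its middle on the bench.
Things that resemble listed ones, but are neither listed nor needed, are in the scene too. Leave any purple look-alike of the torch alone.

How it is judged:
On the way:
1. the tail button is pressed home against the bench stop (value of joint tail_button above 0.0085 m and contact force between torch and stop above 1 N).
At the end, for the whole second after the job is handed in: Button in by more than 8.5 of its 10 mm; torch at rest on both others, its middle within 25 mm lengthwise and 7 mm sideways of the tray's centre, axis 34 to 43 mm above the bench and within 0.15 rad of the tray's length, either way round; both lower torches flat on the tray floor (value of joint tail_button above 0.0085 m and z of torch_left in the frame of tray between 0.013 and 0.021 m and contact force between torch and torch_left above 0.05 N and z of torch_right in the frame of tray between 0.013 and 0.021 m and contact force between torch and torch_right above 0.05 N and x of torch in the frame of tray between -0.025 and 0.025 m and y of torch in the frame of tray between -0.007 and 0.007 m and z of torch in the frame of tray between 0.034 and 0.043 m and angle between the x axis of torch and the x axis of tray, either way round below 0.15 rad and linear speed of torch below 0.02 m/s); the robot touches nothing.
It fails at once if the torch is rammed into the bench stop (more than 40 N) (contact force between torch and stop above 40 N).
It fails at once if the petri dish is moved by more than 30 mm (distance of petri from where it was at the start of the episode above 0.03 m).
It fails at once if the vial is moved by more than 30 mm (distance of vial from where it was at the start of the episode above 0.03 m).
It fails at once if the hex key is moved by more than 30 mm (distance of hex_key from where it was at the start of the episode above 0.03 m).
It fails at once if the marker is moved by more than 30 mm (distance of marker from where it was at the start of the episode above 0.03 m).
It also fails if it takes over 48 s, if anything falls off the work surface, if the arm or the gripper's body presses on something with over 40 N, if the wrist force passes 120 N, or if a joint passes its speed limit or range.

ROBOT

A 6-joint arm with a two-finger parallel gripper is mounted at the origin on a cart in front of the work surface, level with it; the furniture and walls round the work are solid. World frame = base frame: x ahead of the robot, y to its left, z up, the work surface at z = 0. Lengths are in m, angles in rad, forces in N, time in s.
With the tool pointing down it reaches from about 0.325 to 0.775 m from the base axis. Payload 9.3 kg.
Tool frame: the origin (TCP) lies midway between the tips of the shut fingers; the grasp point (between the pads) lies 19 mm behind it; z points along the fingers, y is the direction in which the jaws open and shut (so a half turn about z gives the same grasp; the last joint's range is limited). The gripper opens to 85 mm and grips with 20 to 120 N. Pads are 22 mm wide; open, the fingers measure 114 mm over their backs; the gripper's body (76 mm by 85 mm) begins 54 mm behind the grasp point. The pads swing forward as they close: fully open they stand 13 mm farther back than shut.
Start: joints at [1.086, 0.259, 0.021, 1.334, 0, 1.418], TCP at [0.179, 0.52, 0.231] pointing down, gripper open.
Joint ranges: [-3.04, 3.04], [-0.91, 1.82], [-1.04, 1.36], [-1.92, 1.95], [-1.52, 1.45], [-3.14, 3.14]. Speed limits (rad/s): [2.22, 2.22, 2.79, 3.14, 3.14, 3.14].

INTERFACE

Orientations are given as a unit quaternion [x, y, z, w].
In Python, from plant import * gives the robot as it stands.
- The arm moves only by the shell command python3 -m inch 'ROWS' [FORCE]. ROWS is JSON, a list of rows, each an object with "hand": the gripper command: -1 is fully open, 1 is shut, values between are in proportion; "slide": the shift along the tool's x, y, z in cm, a list of three; "twist": the turn, a rotation vector about the tool's x, y, z in rad, a list of three. A call has 1 to 10 rows; each row is the pose to reach, as a shift and turn from the pose commanded when the call began, along the tool's axes at that moment; what a row does not reach only later rows make up. A row lasts 1/8 s, in which the tool goes at most 62.5 mm and 10.7 degrees, less where a joint would pass 70% of its speed; a pose out of reach is approached as far as the arm can. A call with a gripper value outside its range is refused whole. The fingers move at their own pace and stop on an object; FORCE is the grip in N (left out, the last holds). Time passes only in rows, so rows that repeat a pose let the fingers close. It gives the time, the measured TCP pose, the force and the opening at its end, in the units of the state.
- read_state(): the state, without advancing time (a new reading comes with each control period).
- camera(name): name is "scene" or "side" or "wrist"; returns the picture (400x640x3 uint8, red, green, blue); there is no depth.
- calibration(name): a dict with "mtx" (3x3 intrinsics, pixels), "rvec" (rotation vector, rad) and "tvec" (3), from world to camera coordinates, as OpenCV has them; the wrist camera has in their place "hand_eye" (4x4, takes a point from camera to tool coordinates, whose origin is the TCP and whose axes are the flange's). Camera axes: x right, y down, z forward; pixel columns grow to the right and rows downward; lengths in m; the calibration is good to about 2 mm. A picture is of the moment at which its call begins: read the wrist's pose just before it. calibration takes no time and is no camera call.
- finish_job(): hands the job in, once; it reports no verdict.
The state is a dict: "time": time; "joints": joint angles; "qd": joint speeds; "effort": joint torques, N m; "tool_pos": TCP position; "eef_rot": TCP orientation; "force": force on the tool from outside, world axes, zero at the start; "torque": the same for the moment, N m; "gripper_width": finger opening in m.
Only numpy, scipy, OpenCV 4.12 (cv2) and the standard library are available. Lean on these libraries where they do the work, as an engineer would, in place of code of your own. Each camera call takes 0.05 s, during which the arm holds its last target.

## Working session

There is one attempt and no reset: what is moved stays moved. The work goes in short steps, Python scripts to look and compute and a shell command to move; the robot and the scene stay as the last step left them, time stands still between calls to the robot, and variables do not carry over. Pictures are saved under pics/ and viewed, and the job is handed in when it is done.

```bash
ls; mkdir -p pics; python3 - <<'E'
from plant import *
import cv2
s=read_state();print(s)
for n in ("scene","side","wrist"):
    cv2.imwrite(f"pics/{n}0.png",camera(n)[:,:,::-1]); print(n,calibration(n))
E
```

```text
pics
{'time': 0.0, 'joints': array([1.08639144e+00, 2.59209674e-01, 2.07603872e-02, 1.33368616e+00,
       2.44573125e-05, 1.41820499e+00]), 'qd': array([-0.00080085,  0.00029245,  0.00081094,  0.00112958,  0.00027732,
        0.00071195]), 'effort': array([ 6.10236002e-04, -5.55643272e+01,  3.44525814e+01,  1.40017841e-02,
       -2.38467082e-04,  2.11851614e-05]), 'tool_pos': array([0.17903155, 0.51975745, 0.23065612]), 'eef_rot': array([ 1.65146691e-01,  9.86268788e-01, -6.32057787e-04, -2.21280489e-04]), 'force': array([ 0.65803368, -0.37949356, -0.34733138]), 'torque': array([0.01413158, 0.01088203, 0.00487319]), 'gripper_width': 0.0857497177053534}
scene {'mtx': array([[445.76219237,   0.        , 313.27349589],
       [  0.        , 445.76219237, 202.5844283 ],
       [  0.        ,   0.        ,   1.        ]]), 'rvec': array([ 2.07553121, -0.58707435,  0.340395  ]), 'tvec': array([-0.43862006,  0.22801099,  0.75796486])}
side {'mtx': array([[377.07021581,   0.        , 325.36930106],
       [  0.        , 377.07021581, 197.5670545 ],
       [  0.        ,   0.        ,   1.        ]]), 'rvec': array([ 0.16509988, -2.78821833,  1.35593765]), 'tvec': array([0.58734551, 0.0672522 , 1.02944551])}
wrist {'mtx': array([[356.73515699,   0.        , 329.35276346],
       [  0.        , 356.73515699, 197.00721037],
       [  0.        ,   0.        ,   1.        ]]), 'hand_eye': array([[-6.39094987e-04, -9.65418518e-01, -2.60704194e-01,
         6.62063266e-02],
       [ 9.99999483e-01, -4.10945003e-04, -9.29638827e-04,
         1.31433213e-03],
       [ 7.90355453e-04, -2.60704653e-01,  9.65418282e-01,
        -1.42242782e-01],
       [ 0.00000000e+00,  0.00000000e+00,  0.00000000e+00,
         1.00000000e+00]])}
```

View pics/scene0.png

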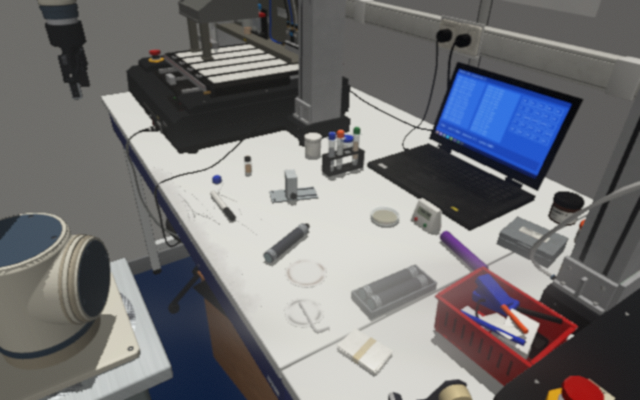

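View pics/side0.png

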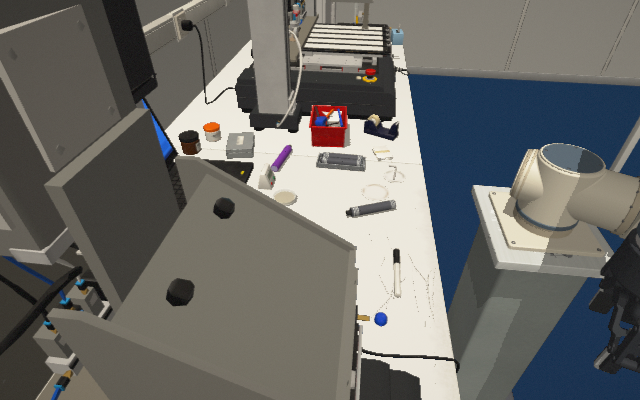

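View pics/wrist0.png

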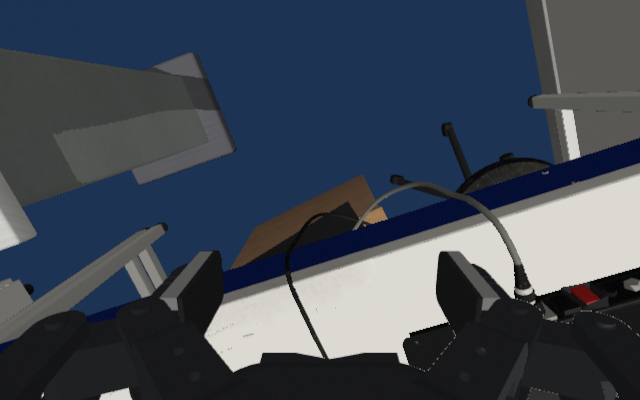

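The scene view shows the torch at about (287,243), tray (394,290), stop (292,188), marker (223,206), petri dish (306,272) or (385,217), hex key (310,318), and vial (248,165). The side view hides the stop. Next I'll enlarge and localise.

```bash
cat > h.py <<'E'
from plant import *
import cv2, numpy as np
from scipy.spatial.transform import Rotation as R
def ray(n,uv,st=None):
    c=calibration(n)
    d=np.linalg.inv(c["mtx"])@[uv[0],uv[1],1]
    if n=="wrist":
        T=np.eye(4);T[:3,:3]=R.from_quat(st["eef_rot"]).as_matrix();T[:3,3]=st["tool_pos"]
        T=T@c["hand_eye"]; return T[:3,3],T[:3,:3]@d
    r=cv2.Rodrigues(c["rvec"])[0]
    return -r.T@c["tvec"],r.T@d
def onz(n,uv,z,st=None):
    o,d=ray(n,uv,st); return o+d*(z-o[2])/d[2]
def proj(n,p,st=None):
    c=calibration(n)
    if n=="wrist":
        T=np.eye(4);T[:3,:3]=R.from_quat(st["eef_rot"]).as_matrix();T[:3,3]=st["tool_pos"]
        q=np.linalg.inv(T@c["hand_eye"])@np.r_[p,1]; q=c["mtx"]@q[:3]; return q[:2]/q[2]
    return cv2.projectPoints(np.float64([p]),c["rvec"],c["tvec"],c["mtx"],None)[0].ravel()
E
python3 - <<'E'
from h import *
a=cv2.imread("pics/scene0.png");b=cv2.imread("pics/side0.png")
cv2.imwrite("pics/s_crop.png",cv2.resize(a[150:350,190:450],None,fx=3,fy=3,interpolation=cv2.INTER_CUBIC)[:600,:780])
cv2.imwrite("pics/d_crop.png",cv2.resize(b[110:330,230:430],None,fx=2.7,fy=2.7,interpolation=cv2.INTER_CUBIC))
for uv,z in [((287,243),.013),((306,228),.013),((268,258),.013),((394,290),.03),((292,190),.0),((223,206),.01),((306,272),.01),((385,217),.01)]: print(uv,onz("scene",uv,z).round(3))
for uv,z in [((348,212),.013),((395,207),.013),((341,161),.03)]: print(uv,onz("side",uv,z).round(3))
E
```

```text
(287, 243) [0.456 0.009 0.013]
(306, 228) [0.52  0.036 0.013]
(268, 258) [ 0.398 -0.015  0.013]
(394, 290) [ 0.545 -0.235  0.03 ]
(292, 190) [0.586 0.217 0.   ]
(223, 206) [0.396 0.222 0.01 ]
(306, 272) [ 0.444 -0.089  0.01 ]
(385, 217) [ 0.706 -0.019  0.01 ]
(348, 212) [0.524 0.039 0.013]
(395, 207) [0.396 0.001 0.013]
(341, 161) [ 0.562 -0.189  0.03 ]
```

View pics/s_crop.png

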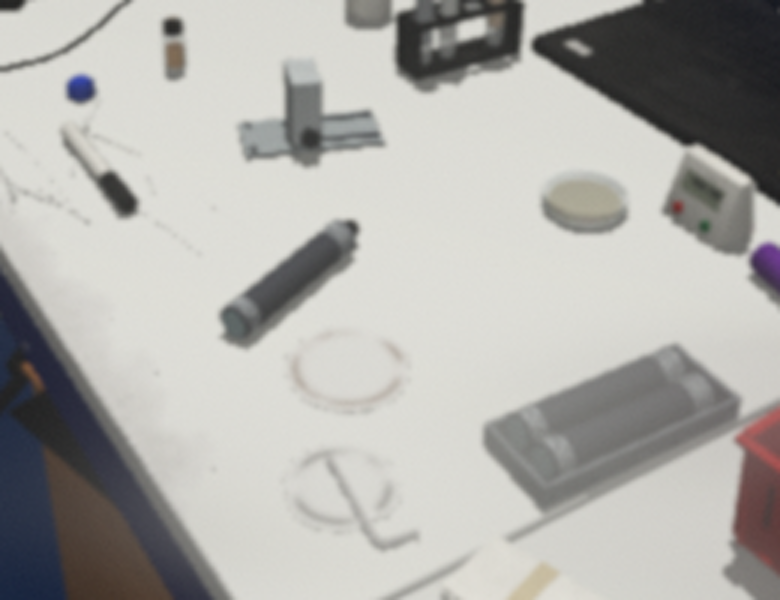

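View pics/d_crop.png

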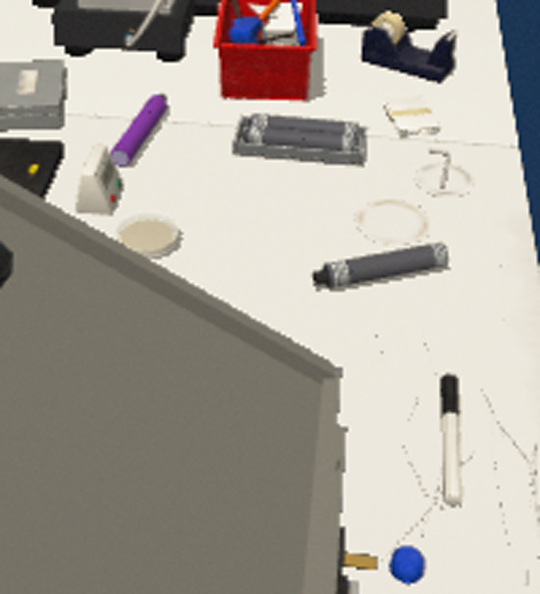

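The petri dish is at (385,217) px, about (0.706,-0.019), and the two rings are stains. The torch is near (0.46,0.02) with yaw about 0.33 and its tail towards +x. Now I'll move the wrist camera above the work.

```bash
python3 -m inch '[{"hand":-1,"slide":[-22,-15,-7],"twist":[0,0,-0.3]},{"hand":-1,"slide":[-44,-29,-7],"twist":[0,0,-0.68]},{"hand":-1,"slide":[-44,-29,-7],"twist":[0,0,-0.68]},{"hand":-1,"slide":[-44,-29,-7],"twist":[0,0,-0.68]},{"hand":-1,"slide":[-44,-29,-7],"twist":[0,0,-0.68]},{"hand":-1,"slide":[-44,-29,-7],"twist":[0,0,-0.68]},{"hand":-1,"slide":[-44,-29,-7],"twist":[0,0,-0.68]},{"hand":-1,"slide":[-44,-29,-7],"twist":[0,0,-0.68]},{"hand":-1,"slide":[-44,-29,-7],"twist":[0,0,-0.68]},{"hand":-1,"slide":[-44,-29,-7],"twist":[0,0,-0.68]}]'
python3 - <<'E'
from h import *
s=read_state();print(s["time"],s["joints"].round(3),s["tool_pos"].round(3),s["eef_rot"].round(3))
im=camera("wrist");cv2.imwrite("pics/w1.png",im[:,:,::-1])
E
```

```text
time: 1.4
tool_pos: [0.5027, 0.0995, 0.3006]
eef_rot: [-0.171, 0.985, -0.0, -0.0]
force: [-1.1, 0.6, -0.2]
gripper_width: 0.0854
1.4 [ 0.032  0.183  0.096  1.485 -0.    -0.312] [0.503 0.099 0.301] [-0.171  0.985 -0.    -0.   ]
```

View pics/w1.png

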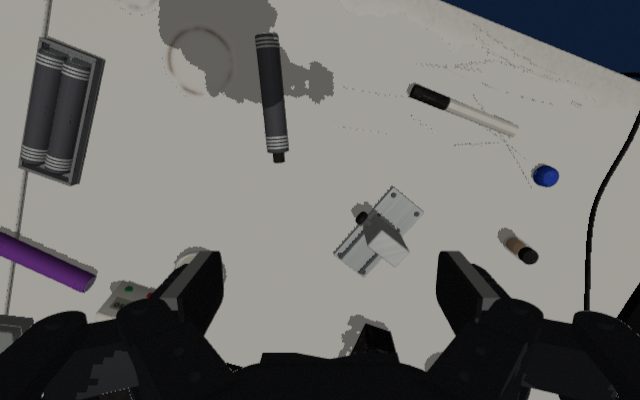

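```bash
python3 - <<'E'
from h import *
s=read_state()
im=cv2.imread("pics/w1.png")
cv2.imwrite("pics/w1stop.png",cv2.resize(im[170:290,310:450],None,fx=5,fy=5,interpolation=cv2.INTER_CUBIC))
cv2.imwrite("pics/w1tray.png",cv2.resize(im[20:200,0:150],None,fx=3.3,fy=3.3,interpolation=cv2.INTER_CUBIC))
# torch mask
g=im.max(2); roi=np.zeros_like(g); roi[25:168,250:295]=1
m=((g<95)&(roi>0)).astype(np.uint8)
cv2.imwrite("pics/w1m.png",cv2.resize(np.hstack([g[20:180,240:310],m[20:180,240:310]*255]),None,fx=3.5,fy=3.5))
E
```

```text
(no output)
```

View pics/w1stop.png

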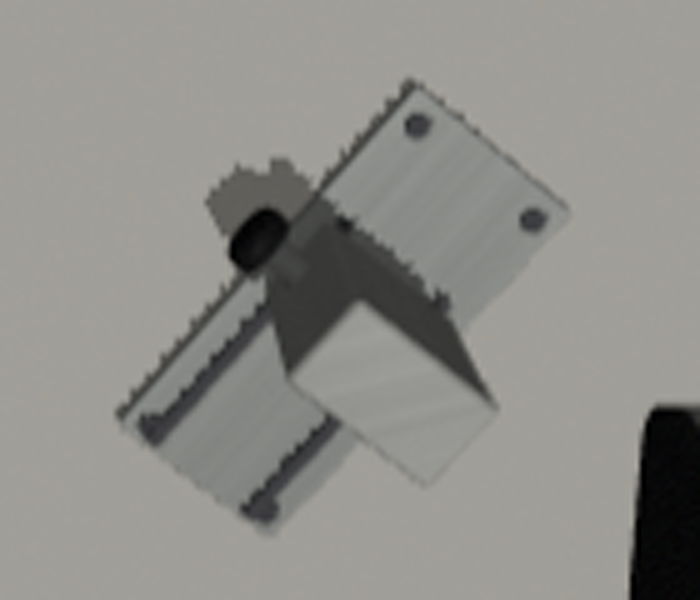

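View pics/w1tray.png

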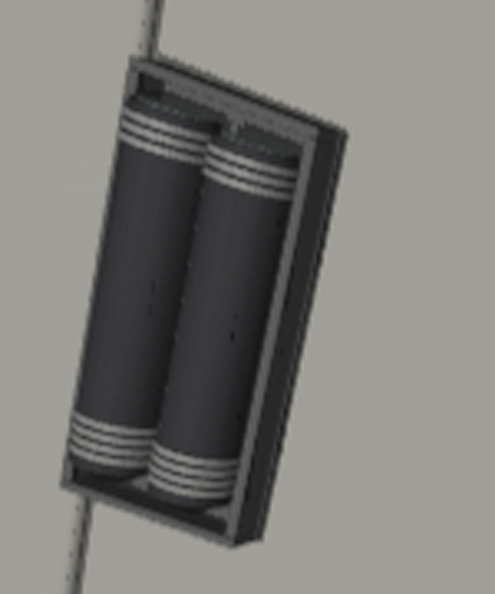

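View pics/w1m.png

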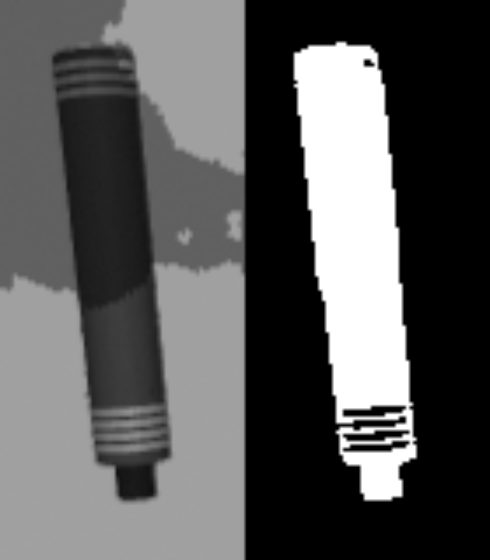

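```bash
python3 - <<'E'
from h import *
s=read_state()
W=lambda uv,z: onz("wrist",uv,z,s)
im=cv2.imread("pics/w1.png"); g=im.max(2)
roi=np.zeros_like(g); roi[25:168,250:295]=1
m=((g<95)&(roi>0)).astype(np.uint8)
m=cv2.morphologyEx(m,cv2.MORPH_CLOSE,np.ones((5,5)))
ys=np.arange(42,145); cs=[np.mean(np.where(m[y])[0]) for y in ys]
k=np.polyfit(ys,cs,1); print("resid",np.std(np.polyval(k,ys)-cs))
a=W((np.polyval(k,45),45),.013);b=W((np.polyval(k,140),140),.013)
d=(b-a)/np.linalg.norm(b-a);print("torch dir",d,np.arctan2(d[1],d[0]))
rows=np.where(m.any(1))[0]; print(rows.min(),rows.max(),"button end",W((np.polyval(k,rows.max()+.5),rows.max()+.5),.013), "glass top end", W((np.polyval(k,rows.min()),rows.min()),.02))
hs=20+462/3.5
e=W((np.polyval(k,hs),hs),.02);print("housing tail end",e, "centre~",e-.065*d)
# stop
C=lambda p:(np.array(p)/5+[310,170])
P=[W(C(p),.005) for p in [(412,84),(570,212),(272,532),(120,412)]]
for i in range(4): print("plate",P[i].round(4),np.linalg.norm(P[i]-P[(i+1)%4]).round(4))
H=[W(C(p),.066) for p in [(360,300),(497,408),(427,487),(289,377)]]
for i in range(4): print("head",H[i].round(4),np.linalg.norm(H[i]-H[(i+1)%4]).round(4))
F=[W(C(p),.005) for p in [(345,225),(445,300)]];print("facebase",F)
c=np.mean(P,0);ax=(P[2]+P[3]-P[0]-P[1]);ax/=np.linalg.norm(ax);print("stop centre",c,"axis into face",ax,np.arctan2(ax[1],ax[0]))
fm=(H[0]+H[1])/2; print("face mid",fm,"along",(fm-c)@ax,"lat",np.cross(ax,fm-c)[2])
# tray
T=lambda p:(np.array(p)/3.3+[0,20])
Q=[W(T(p),.017) for p in [(130,62),(320,128),(238,543),(62,487)]]
for i in range(4): print("tray",Q[i].round(4),np.linalg.norm(Q[i]-Q[(i+1)%4]).round(4))
c=np.mean(Q,0);ax=Q[0]+Q[1]-Q[2]-Q[3];print(c,np.arctan2(ax[1],ax[0]))
for n,a in dict(petri=(190,262),vial=(508,240),cap=(410,90),mend=(517,131),vialtop=(529,256)).items(): print(n,W(a,.0 if n!='vialtop' else .048).round(3))
E
```

```text
resid 0.25519565118609944
torch dir [0.91624596 0.4006162  0.        ] 0.4121892788534922
32 162 button end [0.52803121 0.04669977 0.013     ] glass top end [ 0.39452139 -0.01050389  0.02      ]
housing tail end [0.51503921 0.04219091 0.02      ] centre~ [0.45548323 0.01615086 0.02      ]
plate [0.5109 0.1901 0.005 ] 0.0541
plate [0.5285 0.2412 0.005 ] 0.1172
plate [0.6389 0.2018 0.005 ] 0.0541
plate [0.6198 0.1512 0.005 ] 0.1156
head [0.551  0.1827 0.066 ] 0.0415
head [0.5648 0.2219 0.066 ] 0.0248
head [0.5884 0.2144 0.066 ] 0.0426
head [0.5737 0.1745 0.066 ] 0.0241
facebase [array([0.55130281, 0.18801633, 0.005     ]), array([0.56157036, 0.2201761 , 0.005     ])]
stop centre [0.57453564 0.19605335 0.005     ] axis into face [ 9.41808616e-01 -3.36149566e-01 -2.38400853e-16] -0.34282555897143197
face mid [0.55790279 0.20230398 0.066     ] along -0.01776611064684841 lat 0.00029577014616093654
tray [ 0.485 -0.244  0.017] 0.0636
tray [ 0.4842 -0.1804  0.017 ] 0.1545
tray [ 0.6387 -0.1833  0.017 ] 0.0641
tray [ 0.6393 -0.2474  0.017 ] 0.1544
[ 0.56183807 -0.2137745   0.017     ] 3.1214165884682252
petri [ 0.701 -0.026  0.   ]
vial [0.527 0.364 0.   ]
cap [0.395 0.166 0.   ]
mend [0.395 0.308 0.   ]
vialtop [0.528 0.366 0.048]
```

The wrist view is clear. The torch centre is at (0.456, 0.016), yaw 0.412. The stop face is at (0.558, 0.202), with pressing direction yaw -0.343. The plate measures 117x54 and the head 42x25, which matches the given sizes. The tray centre is (0.562, -0.214), yaw -0.02, measured 64x155. The marker stays clear of the press pose.

Plan: grip low, with the axis 10 mm behind the TCP, so the fingertips stay above the lower torches at release. First I approach to above the torch.

```bash
python3 -m inch '[{"hand":-1,"slide":[3.6,-3.1,6],"twist":[0,0,-0.07]},{"hand":-1,"slide":[7.2,-6.3,12],"twist":[0,0,-0.07]},{"hand":-1,"slide":[7.2,-6.3,18],"twist":[0,0,-0.07]},{"hand":-1,"slide":[7.2,-6.3,20],"twist":[0,0,-0.07]},{"hand":-1,"slide":[7.2,-6.3,20],"twist":[0,0,-0.07]},{"hand":-1,"slide":[7.2,-6.3,20],"twist":[0,0,-0.07]}]'
python3 - <<'E'
from h import *
s=read_state();print(s["time"],s["tool_pos"].round(4),s["force"].round(1))
im=camera("wrist")[:,:,::-1].copy()
u=np.array([np.cos(.412),np.sin(.412),0]);c=np.array([.456,.016,.013])
for t in (-.065,0,.065,.079): cv2.circle(im,tuple(int(v) for v in proj("wrist",c+t*u,s)),2,(0,0,255),-1)
cv2.imwrite("pics/w2.png",im)
E
```

```text
time: 2.2
tool_pos: [0.4552, 0.0194, 0.1029]
eef_rot: [-0.208, 0.978, -0.0, 0.001]
force: [0.2, 0.2, -0.4]
gripper_width: 0.085
2.2 [0.4552 0.0194 0.1029] [ 0.2  0.2 -0.4]
```

View pics/w2.png

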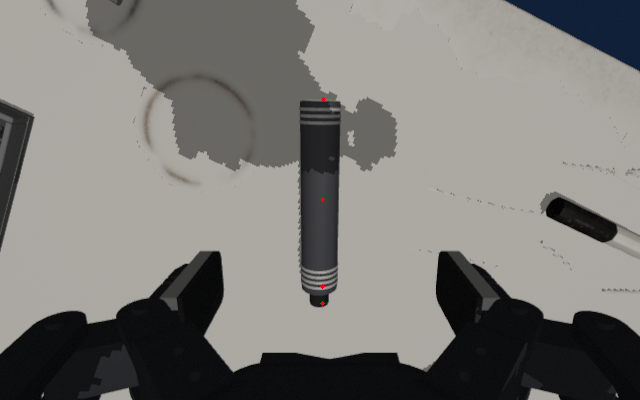

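The projected dots fit the torch to within 1–2 mm. The TCP is 3 mm off sideways, so I correct that and descend.

```bash
python3 -m inch '[{"hand":-1,"slide":[0,-0.2,5],"twist":[0,0,0]},{"hand":-1,"slide":[0,-0.2,8.5],"twist":[0,0,0]},{"hand":-1,"slide":[0,-0.2,9.7],"twist":[0,0,0]},{"hand":-1,"slide":[0,-0.2,9.7],"twist":[0,0,0]},{"hand":-1,"slide":[0,-0.2,9.7],"twist":[0,0,0]}]'
```

```text
time: 2.88
tool_pos: [0.4565, 0.0168, 0.0058]
eef_rot: [-0.208, 0.978, -0.0, 0.001]
force: [0.0, 0.6, -0.1]
gripper_width: 0.0856
```

```bash
python3 -m inch '[{"hand":0,"slide":[0,0,0.3],"twist":[0,0,0]},{"hand":0.2,"slide":[0,0,0.3],"twist":[0,0,0]},{"hand":1,"slide":[0,0,0.3],"twist":[0,0,0]},{"hand":1,"slide":[0,0,0.3],"twist":[0,0,0]},{"hand":1,"slide":[0,0,0.3],"twist":[0,0,0]},{"hand":1,"slide":[0,0,0.3],"twist":[0,0,0]},{"hand":1,"slide":[0,0,0.3],"twist":[0,0,0]},{"hand":1,"slide":[0,0,0.3],"twist":[0,0,0]}]' 80
python3 - <<'E'
from h import *
cv2.imwrite("pics/w3.png",camera("wrist")[:,:,::-1])
E
```

```text
time: 3.88
tool_pos: [0.4556, 0.0167, 0.0018]
eef_rot: [-0.208, 0.978, -0.0, 0.0]
force: [-0.2, -0.2, 6.0]
gripper_width: 0.0235
```

View pics/w3.png

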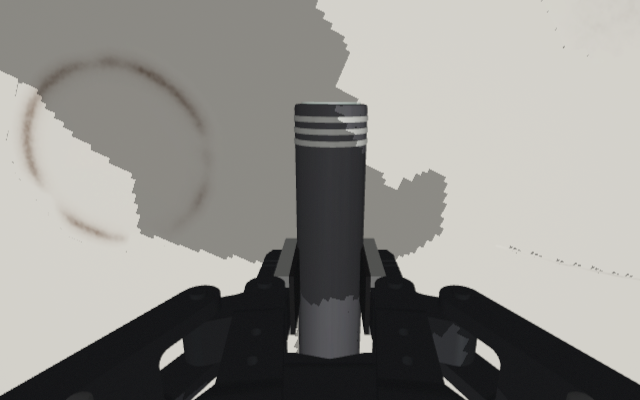

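```bash
python3 -m inch '[{"hand":1,"slide":[0,0,-2],"twist":[0,0,0]},{"hand":1,"slide":[0,0,-6],"twist":[0,0,0]},{"hand":1,"slide":[0,0,-10],"twist":[0,0,0]},{"hand":1,"slide":[0,0,-10],"twist":[0,0,0]},{"hand":1,"slide":[0,0,-10],"twist":[0,0,0]}]'
python3 - <<'E'
from h import *
cv2.imwrite("pics/w4.png",camera("wrist")[:,:,::-1])
a=camera("side")[:,:,::-1];b=camera("scene")[:,:,::-1]
f=lambda i:cv2.resize(i,None,fx=4,fy=4,interpolation=cv2.INTER_CUBIC)
cv2.imwrite("pics/sd4.png",f(a[150:250,310:450])); cv2.imwrite("pics/sc4.png",f(b[150:290,220:370]))
E
```

```text
time: 4.55
tool_pos: [0.4549, 0.0169, 0.1007]
eef_rot: [-0.208, 0.978, 0.0, -0.0]
force: [0.1, 0.3, -2.4]
gripper_width: 0.0233
```

View pics/w4.png

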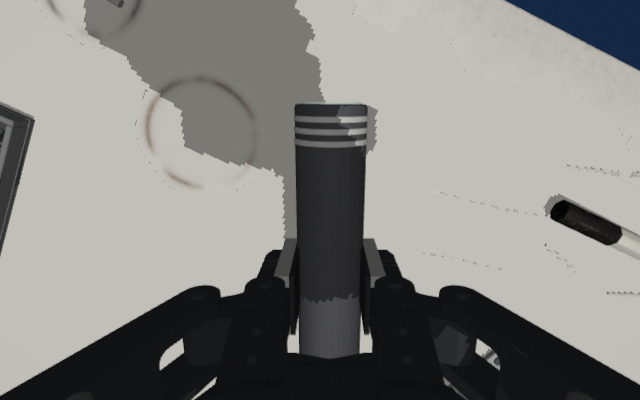

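View pics/sd4.png

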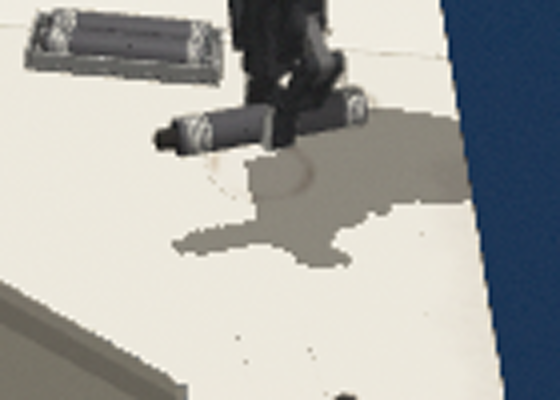

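View pics/sc4.png

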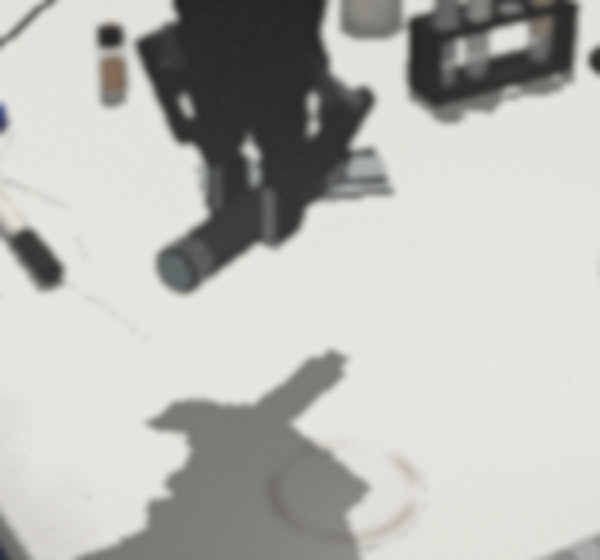

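The torch is held level, but the fingertips reach about its underside (about 11 mm below the axis). They would foul the lower torches at release. I'll set it down and regrip about 5 mm higher.

```bash
python3 -m inch '[{"hand":1,"slide":[0,0,5],"twist":[0,0,0]},{"hand":1,"slide":[0,0,8.5],"twist":[0,0,0]},{"hand":1,"slide":[0,0,9.8],"twist":[0,0,0]},{"hand":1,"slide":[0,0,9.8],"twist":[0,0,0]},{"hand":1,"slide":[0,0,9.8],"twist":[0,0,0]},{"hand":0.2,"slide":[0,0,9.8],"twist":[0,0,0]},{"hand":0.2,"slide":[0,0,9.8],"twist":[0,0,0]},{"hand":0.2,"slide":[0,0,9.4],"twist":[0,0,0]},{"hand":0.2,"slide":[0,0,9.4],"twist":[0,0,0]}]'
python3 -m inch '[{"hand":0.2,"slide":[0,0,-0.1],"twist":[0,0,0]},{"hand":0.2,"slide":[0,0,-0.1],"twist":[0,0,0]}]'
```

```text
time: 5.82
tool_pos: [0.4556, 0.0168, 0.0077]
eef_rot: [-0.208, 0.978, -0.0, 0.0]
force: [-0.0, 0.4, 0.9]
gripper_width: 0.0341
time: 6.08
tool_pos: [0.4553, 0.0169, 0.0083]
eef_rot: [-0.208, 0.978, -0.0, 0.0]
force: [-0.5, -0.2, -0.0]
gripper_width: 0.0343
```

```bash
python3 -m inch '[{"hand":1,"slide":[0,0,0.1],"twist":[0,0,0]},{"hand":1,"slide":[0,0,0.1],"twist":[0,0,0]},{"hand":1,"slide":[0,0,0.1],"twist":[0,0,0]},{"hand":1,"slide":[0,0,0.1],"twist":[0,0,0]},{"hand":1,"slide":[0,0,0.1],"twist":[0,0,0]}]' 80
python3 -m inch '[{"hand":1,"slide":[0,0,-2],"twist":[0,0,0]},{"hand":1,"slide":[0,0,-6],"twist":[0,0,0]},{"hand":1,"slide":[0,0,-10],"twist":[0,0,0]},{"hand":1,"slide":[0,0,-10],"twist":[0,0,0]},{"hand":1,"slide":[0,0,-10],"twist":[0,0,0]}]'
python3 - <<'E'
from h import *
cv2.imwrite("pics/w5.png",camera("wrist")[:,:,::-1])
a=camera("side")[:,:,::-1];b=camera("scene")[:,:,::-1]
f=lambda i:cv2.resize(i,None,fx=4,fy=4,interpolation=cv2.INTER_CUBIC)
cv2.imwrite("pics/c5.png",np.hstack([f(a[170:200,340:420])[:,:],f(b[185:215,250:310])[:,:]])); cv2.imwrite("pics/sd5.png",f(a[150:250,310:450]));
E
```

```text
time: 6.7
tool_pos: [0.4554, 0.0169, 0.0082]
eef_rot: [-0.208, 0.978, -0.0, 0.0]
force: [-4.6, 0.7, 17.1]
gripper_width: 0.0233
time: 7.32
tool_pos: [0.4548, 0.0169, 0.1066]
eef_rot: [-0.208, 0.978, 0.0, -0.0]
force: [-0.2, -0.4, -2.7]
gripper_width: 0.0228
```

View pics/sd5.png

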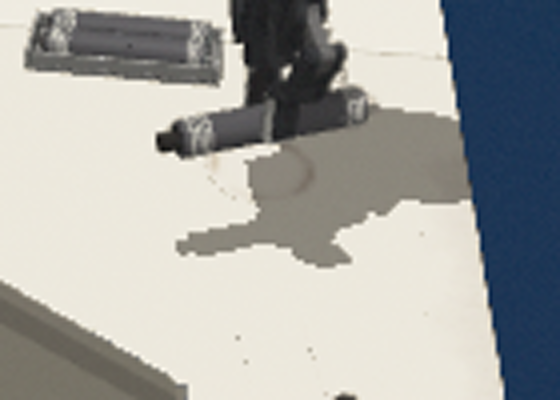

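View pics/w5.png

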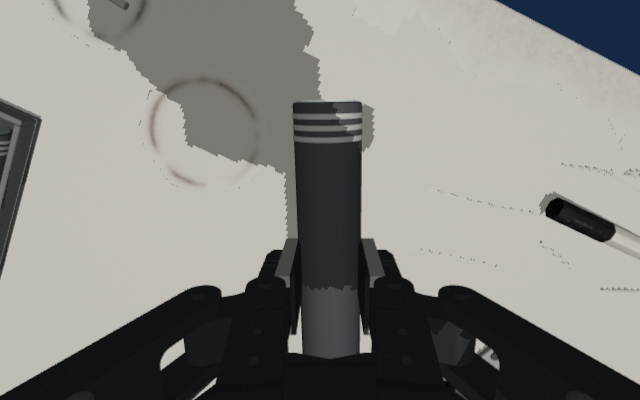

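The tips now end about 5 mm above the torch's underside and the torch is held level. Next I swing to the standoff in front of the stop face and line up on its normal.

```bash
python3 -m inch '[{"hand":1,"slide":[-2,4,0],"twist":[0,0,0.15]},{"hand":1,"slide":[-4,8,0],"twist":[0,0,0.3]},{"hand":1,"slide":[-6,12,0],"twist":[0,0,0.45]},{"hand":1,"slide":[-8,16,0],"twist":[0,0,0.6]},{"hand":1,"slide":[-9.7,19.6,0],"twist":[0,0,0.755]},{"hand":1,"slide":[-9.7,19.6,0],"twist":[0,0,0.755]},{"hand":1,"slide":[-9.7,19.6,0],"twist":[0,0,0.755]},{"hand":1,"slide":[-9.7,19.6,0],"twist":[0,0,0.755]}]'
python3 -m inch '[{"hand":1,"slide":[0,0,3],"twist":[0,0,0]},{"hand":1,"slide":[0,0,5.5],"twist":[0,0,0]},{"hand":1,"slide":[0,0,6.3],"twist":[0,0,0]},{"hand":1,"slide":[0,0,6.3],"twist":[0,0,0]},{"hand":1,"slide":[0,0,6.3],"twist":[0,0,0]}]'
python3 - <<'E'
from h import *
s=read_state();M=R.from_quat(s["eef_rot"]).as_matrix();print(M.round(3),s["tool_pos"].round(4),s["force"].round(2))
cv2.imwrite("pics/w6.png",camera("wrist")[:,:,::-1])
b=camera("scene")[:,:,::-1]
cv2.imwrite("pics/sc6.png",cv2.resize(b[130:270,200:350],None,fx=4,fy=4,interpolation=cv2.INTER_CUBIC))
E
```

```text
time: 8.48
tool_pos: [0.4643, 0.2345, 0.1069]
eef_rot: [0.168, 0.986, -0.0, -0.0]
force: [-0.7, -0.7, -1.7]
gripper_width: 0.0232
time: 9.1
tool_pos: [0.465, 0.2354, 0.0452]
eef_rot: [0.168, 0.986, 0.0, 0.001]
force: [-0.7, -0.4, -1.2]
gripper_width: 0.0226
[[-0.944  0.331  0.001]
 [ 0.331  0.944  0.   ]
 [-0.001  0.001 -1.   ]] [0.465  0.2354 0.0452] [-0.73 -0.45 -1.24]
```

View pics/sc6.png

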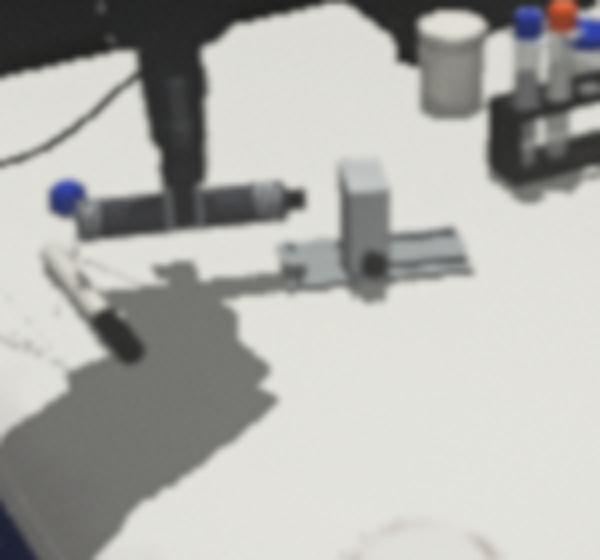

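View pics/w6.png

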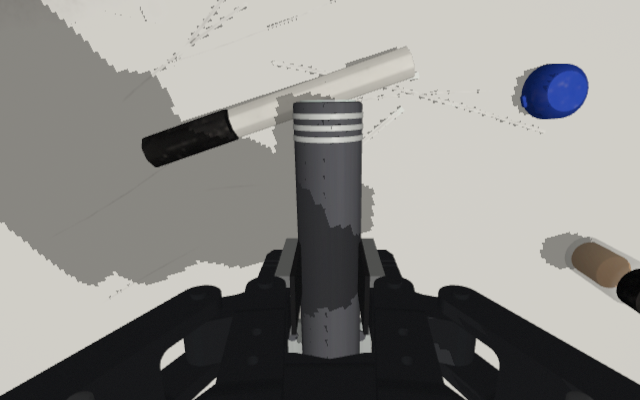

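Button faces the stop head at mid height, laterally centred; gap is about 18 mm. I'll advance slowly and watch the force.

```bash
python3 -m inch '[{"hand":1,"slide":[-0.5,0,0],"twist":[0,0,0]},{"hand":1,"slide":[-0.9,0,0],"twist":[0,0,0]},{"hand":1,"slide":[-1.2,0,0],"twist":[0,0,0]},{"hand":1,"slide":[-1.4,0,0],"twist":[0,0,0]},{"hand":1,"slide":[-1.4,0,0],"twist":[0,0,0]}]'
python3 -m inch '[{"hand":1,"slide":[-0.1,0,0],"twist":[0,0,0]},{"hand":1,"slide":[-0.2,0,0],"twist":[0,0,0]},{"hand":1,"slide":[-0.3,0,0],"twist":[0,0,0]},{"hand":1,"slide":[-0.4,0,0],"twist":[0,0,0]}]'
```

```text
time: 9.82
tool_pos: [0.4777, 0.2307, 0.0442]
eef_rot: [0.168, 0.986, -0.0, -0.0]
force: [0.1, -0.2, -2.4]
gripper_width: 0.0232
time: 10.32
tool_pos: [0.4814, 0.2294, 0.0443]
eef_rot: [0.168, 0.986, 0.0, 0.0]
force: [0.6, -0.3, -1.6]
gripper_width: 0.0231
```

```bash
python3 -m inch '[{"hand":1,"slide":[-0.1,0,0],"twist":[0,0,0]},{"hand":1,"slide":[-0.2,0,0],"twist":[0,0,0]},{"hand":1,"slide":[-0.3,0,0],"twist":[0,0,0]}]'
python3 -m inch '[{"hand":1,"slide":[-0.1,0,0],"twist":[0,0,0]},{"hand":1,"slide":[-0.2,0,0],"twist":[0,0,0]},{"hand":1,"slide":[-0.3,0,0],"twist":[0,0,0]}]'
```

```text
time: 10.7
tool_pos: [0.4843, 0.2284, 0.0443]
eef_rot: [0.168, 0.986, 0.0, 0.0]
force: [0.6, -0.5, -1.0]
gripper_width: 0.0229
time: 11.08
tool_pos: [0.4871, 0.2274, 0.0443]
eef_rot: [0.168, 0.986, 0.0, 0.0]
force: [0.5, -0.8, -1.8]
gripper_width: 0.0225
```

```bash
python3 - <<'E'
from h import *
b=camera("scene")[:,:,::-1]
cv2.imwrite("pics/sc7.png",cv2.resize(b[150:230,220:330],None,fx=6,fy=6,interpolation=cv2.INTER_CUBIC))
E
```

```text
(no output)
```

View pics/sc7.png

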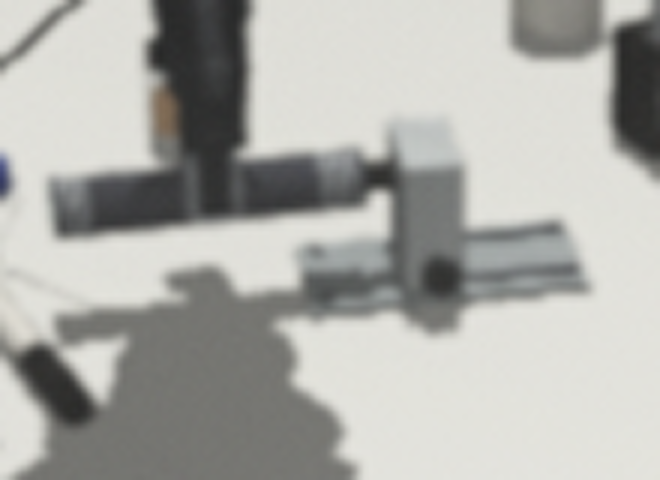

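The button end is now almost at the face, with no force yet. I'll keep going in small steps.

```bash
python3 -m inch '[{"hand":1,"slide":[-0.1,0,0],"twist":[0,0,0]},{"hand":1,"slide":[-0.2,0,0],"twist":[0,0,0]}]'
python3 -m inch '[{"hand":1,"slide":[-0.1,0,0],"twist":[0,0,0]},{"hand":1,"slide":[-0.2,0,0],"twist":[0,0,0]}]'
```

```text
time: 11.38
tool_pos: [0.4873, 0.2272, 0.0439]
eef_rot: [0.167, 0.986, 0.0, -0.002]
force: [-7.2, 5.0, 0.1]
gripper_width: 0.0225
time: 11.62
tool_pos: [0.489, 0.2266, 0.0438]
eef_rot: [0.167, 0.986, 0.0, -0.002]
force: [-8.7, 3.7, 0.3]
gripper_width: 0.0229
```

Contact at about 8–9 N, so the button is moving. I continue in 2 mm steps.

```bash
python3 -m inch '[{"hand":1,"slide":[-0.1,0,0],"twist":[0,0,0]},{"hand":1,"slide":[-0.2,0,0],"twist":[0,0,0]}]'
python3 -m inch '[{"hand":1,"slide":[-0.1,0,0],"twist":[0,0,0]},{"hand":1,"slide":[-0.2,0,0],"twist":[0,0,0]}]'
```

```text
time: 11.88
tool_pos: [0.4909, 0.226, 0.0439]
eef_rot: [0.167, 0.986, 0.0, -0.002]
force: [-7.7, 4.2, 0.7]
gripper_width: 0.0231
time: 12.12
tool_pos: [0.4928, 0.2253, 0.0439]
eef_rot: [0.167, 0.986, 0.0, -0.002]
force: [-6.9, 4.0, -0.0]
gripper_width: 0.0229
```

```bash
python3 -m inch '[{"hand":1,"slide":[-0.1,0,0],"twist":[0,0,0]}]'; python3 -m inch '[{"hand":1,"slide":[-0.1,0,0],"twist":[0,0,0]}]'
```

```text
time: 12.25
tool_pos: [0.4937, 0.225, 0.0439]
eef_rot: [0.167, 0.986, 0.0, -0.002]
force: [-7.1, 3.6, 0.3]
gripper_width: 0.0231
time: 12.38
tool_pos: [0.4947, 0.2247, 0.0439]
eef_rot: [0.167, 0.986, 0.0, -0.002]
force: [-7.4, 4.2, 1.1]
gripper_width: 0.0231
```

```bash
python3 -m inch '[{"hand":1,"slide":[-0.05,0,0],"twist":[0,0,0]}]'; python3 -m inch '[{"hand":1,"slide":[-0.05,0,0],"twist":[0,0,0]}]'
```

```text
time: 12.5
tool_pos: [0.4952, 0.2245, 0.0439]
eef_rot: [0.167, 0.986, 0.0, -0.002]
force: [-7.1, 4.0, 0.6]
gripper_width: 0.023
time: 12.62
tool_pos: [0.4956, 0.2244, 0.0439]
eef_rot: [0.167, 0.986, 0.0, -0.002]
force: [-7.4, 4.0, 0.2]
gripper_width: 0.0229
```

```bash
python3 -m inch '[{"hand":1,"slide":[-0.05,0,0],"twist":[0,0,0]}]'
```

```text
time: 12.75
tool_pos: [0.4957, 0.2243, 0.0438]
eef_rot: [0.167, 0.986, 0.0, -0.002]
force: [-9.7, 4.4, 0.9]
gripper_width: 0.0228
```

```bash
python3 -m inch '[{"hand":1,"slide":[-0.03,0,0],"twist":[0,0,0]}]'
```

```text
time: 12.88
tool_pos: [0.4957, 0.2243, 0.0437]
eef_rot: [0.167, 0.986, 0.0, -0.002]
force: [-10.2, 5.9, 1.1]
gripper_width: 0.0231
```

```bash
python3 -m inch '[{"hand":1,"slide":[-0.03,0,0],"twist":[0,0,0]}]'
```

```text
time: 13.0
tool_pos: [0.4957, 0.2243, 0.0437]
eef_rot: [0.167, 0.986, 0.0, -0.003]
force: [-11.1, 6.8, 1.6]
gripper_width: 0.0233
```

```bash
python3 -m inch '[{"hand":1,"slide":[0,0,0],"twist":[0,0,0]}]'
```

```text
time: 13.12
tool_pos: [0.4957, 0.2243, 0.0437]
eef_rot: [0.167, 0.986, 0.0, -0.003]
force: [-10.5, 5.0, 1.7]
gripper_width: 0.0231
```

The TCP has stopped while the force climbs to about 13 N, so the button is at its hard end. A bit firmer, then back off.

```bash
python3 -m inch '[{"hand":1,"slide":[-0.05,0,0],"twist":[0,0,0]},{"hand":1,"slide":[-0.12,0,0],"twist":[0,0,0]},{"hand":1,"slide":[-0.12,0,0],"twist":[0,0,0]}]'
```

```text
time: 13.5
tool_pos: [0.4958, 0.2241, 0.0434]
eef_rot: [0.167, 0.986, 0.0, -0.004]
force: [-14.5, 7.3, 2.5]
gripper_width: 0.0229
```

```bash
python3 -m inch '[{"hand":1,"slide":[0.5,0,0],"twist":[0,0,0]},{"hand":1,"slide":[2,0,0],"twist":[0,0,0]},{"hand":1,"slide":[3.5,0,0],"twist":[0,0,0]},{"hand":1,"slide":[3.5,0,-4],"twist":[0,0,0]},{"hand":1,"slide":[3.5,0,-8],"twist":[0,0,0]},{"hand":1,"slide":[3.5,0,-8],"twist":[0,0,0]},{"hand":1,"slide":[3.5,0,-8],"twist":[0,0,0]}]'
python3 - <<'E'
from h import *
s=read_state();print(s["tool_pos"].round(4),s["eef_rot"].round(4))
cv2.imwrite("pics/w8.png",camera("wrist")[:,:,::-1])
a=camera("side")[:,:,::-1];b=camera("scene")[:,:,::-1]
p=proj("scene",s["tool_pos"]).astype(int)
cv2.imwrite("pics/sc8.png",cv2.resize(b[max(0,p[1]-45):p[1]+55,p[0]-65:p[0]+65],None,fx=5.5,fy=5.5,interpolation=cv2.INTER_CUBIC))
E
```

```text
time: 14.38
tool_pos: [0.4658, 0.2346, 0.1238]
eef_rot: [0.168, 0.986, -0.0, -0.0]
force: [0.5, -0.2, -2.7]
gripper_width: 0.0229
[0.4658 0.2346 0.1238] [ 1.675e-01  9.859e-01 -1.000e-04 -1.000e-04]
```

View pics/sc8.png

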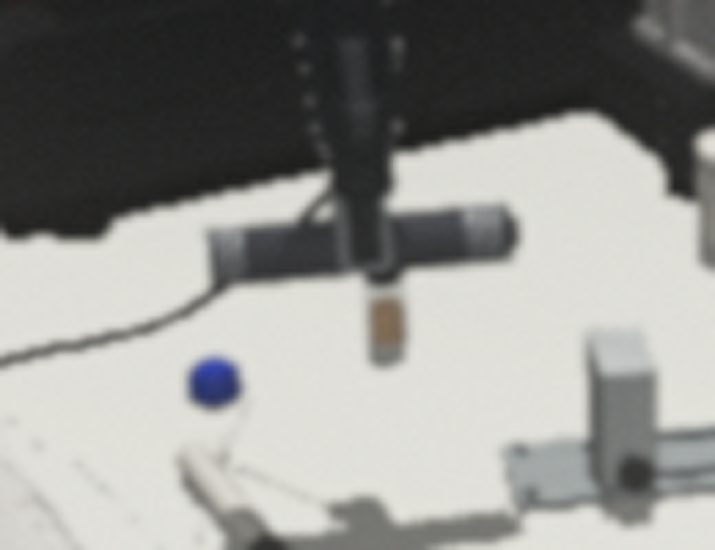

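View pics/w8.png

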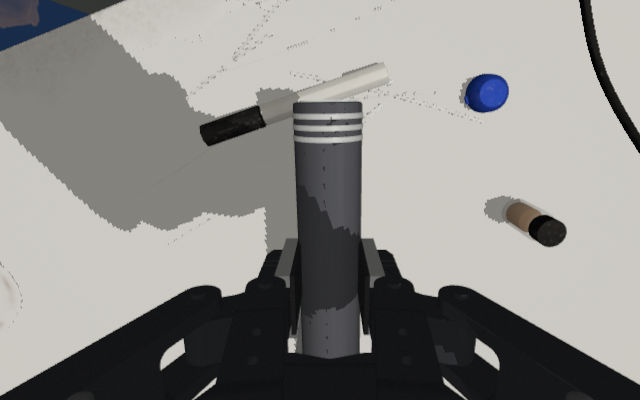

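The button now stands out only slightly and the torch hasn't slipped. The press peaked at about 16 N. Next I move beside the tray, turned to its yaw, for a fresh look at the groove.

```bash
python3 -m inch '[{"hand":1,"slide":[-3,-3.5,-3],"twist":[0,0,0]},{"hand":1,"slide":[-7,-8,-6],"twist":[0,0,-0.1]},{"hand":1,"slide":[-11,-13,-9.6],"twist":[0,0,-0.2]},{"hand":1,"slide":[-15,-18,-9.6],"twist":[0,0,-0.316]},{"hand":1,"slide":[-19,-22,-9.6],"twist":[0,0,-0.316]},{"hand":1,"slide":[-22,-25.6,-9.6],"twist":[0,0,-0.316]},{"hand":1,"slide":[-22,-25.6,-9.6],"twist":[0,0,-0.316]},{"hand":1,"slide":[-22,-25.6,-9.6],"twist":[0,0,-0.316]},{"hand":1,"slide":[-22,-25.6,-9.6],"twist":[0,0,-0.316]}]'
python3 - <<'E'
from h import *
s=read_state();print(s["tool_pos"].round(4),s["eef_rot"].round(4),s["qd"].round(3))
np.save("s9.npy",s,allow_pickle=True)
cv2.imwrite("pics/w9.png",camera("wrist")[:,:,::-1])
E
```

```text
time: 15.65
tool_pos: [0.5892, -0.0786, 0.2201]
eef_rot: [0.01, 1.0, 0.0, -0.0]
force: [-0.5, -0.1, -1.6]
gripper_width: 0.0228
[ 0.5892 -0.0786  0.2201] [ 9.8e-03  1.0e+00  2.0e-04 -3.0e-04] [ 0.006 -0.005  0.004  0.002 -0.002 -0.002]
```

View pics/w9.png

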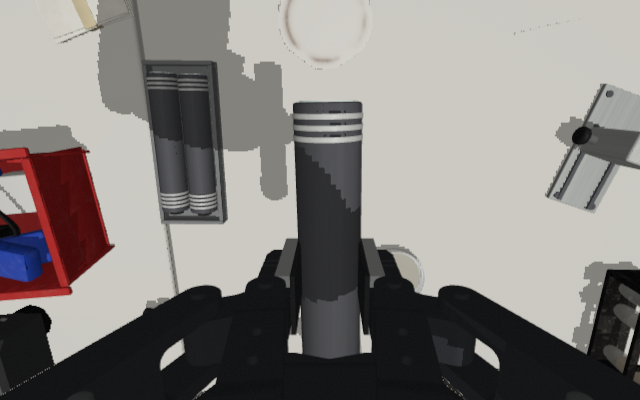

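```bash
python3 - <<'E'
from h import *
im=cv2.imread("pics/w9.png")
cv2.imwrite("pics/w9t.png",cv2.resize(im[55:230,135:235],None,fx=3.4,fy=3.4,interpolation=cv2.INTER_CUBIC))
E
```

```text
(no output)
```

View pics/w9t.png

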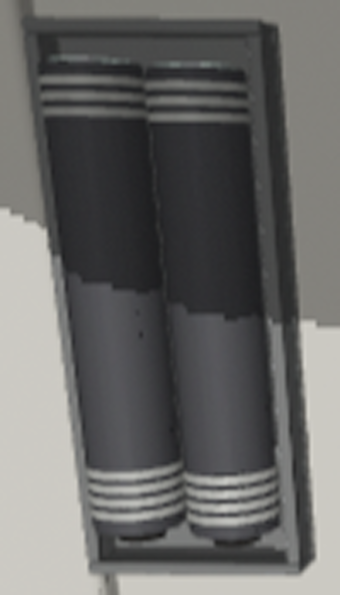

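```bash
python3 - <<'E'
from h import *
s=np.load("s9.npy",allow_pickle=True).item()
T=lambda p:(np.array(p)/3.4+[135,55])
W=lambda p,z:onz("wrist",T(p),z,s)
Q=[W(p,.017) for p in [(25,22),(262,27),(303,572),(92,572)]]
for i in range(4): print("tray",Q[i].round(4),np.linalg.norm(Q[i]-Q[(i+1)%4]).round(4))
print(np.mean(Q,0).round(4))
for n,a,b in [("R",(91.5,90),(135,498)),("L",(197.5,91),(231,500))]:
    A,B=W(a,.017),W(b,.017); print(n,A.round(4),B.round(4),"yaw",np.arctan2(*(B-A)[[1,0]]))
M=R.from_quat(s["eef_rot"]).as_matrix();print(M.round(4))
E
```

```text
tray [ 0.4854 -0.2455  0.017 ] 0.0633
tray [ 0.4879 -0.1822  0.017 ] 0.1542
tray [ 0.6421 -0.1862  0.017 ] 0.0635
tray [ 0.6408 -0.2497  0.017 ] 0.1555
[ 0.564  -0.2159  0.017 ]
R [ 0.503  -0.2302  0.017 ] [ 0.618  -0.2337  0.017 ] yaw -0.030261343734129906
L [ 0.5039 -0.2015  0.017 ] [ 0.6192 -0.2053  0.017 ] yaw -0.033506087893532266
[[-9.998e-01  1.960e-02 -6.000e-04]
 [ 1.960e-02  9.998e-01  3.000e-04]
 [ 6.000e-04  3.000e-04 -1.000e+00]]
```

```bash
python3 - <<'E'
from h import *
s=np.load("s9.npy",allow_pickle=True).item()
for uv in [(110,247),(88,150),(72,290)]:
  for z in (0,.05,.08): print(uv,z,onz("wrist",uv,z,s).round(3))
# two-view height: scene rim corners
for uv in [(490,268),(437,313),(437,338)]:
  for z in (0,.05,.08): print("sc",uv,z,onz("scene",uv,z).round(3))
E
```

```text
(110, 247) 0 [ 0.673 -0.319  0.   ]
(110, 247) 0.05 [ 0.652 -0.286  0.05 ]
(110, 247) 0.08 [ 0.64  -0.265  0.08 ]
(88, 150) 0 [ 0.567 -0.322  0.   ]
(88, 150) 0.05 [ 0.561 -0.288  0.05 ]
(88, 150) 0.08 [ 0.557 -0.268  0.08 ]
(72, 290) 0 [ 0.724 -0.371  0.   ]
(72, 290) 0.05 [ 0.696 -0.331  0.05 ]
(72, 290) 0.08 [ 0.68  -0.306  0.08 ]
sc (490, 268) 0 [ 0.783 -0.266  0.   ]
sc (490, 268) 0.05 [ 0.726 -0.299  0.05 ]
sc (490, 268) 0.08 [ 0.691 -0.319  0.08 ]
sc (437, 313) 0 [ 0.597 -0.3    0.   ]
sc (437, 313) 0.05 [ 0.555 -0.33   0.05 ]
sc (437, 313) 0.08 [ 0.53  -0.348  0.08 ]
sc (437, 338) 0 [ 0.555 -0.341  0.   ]
sc (437, 338) 0.05 [ 0.517 -0.368  0.05 ]
sc (437, 338) 0.08 [ 0.494 -0.384  0.08 ]
```

```bash
python3 - <<'E'
from h import *
s=np.load("s9.npy",allow_pickle=True).item()
a=camera("side")[:,:,::-1]; b=cv2.imread("pics/scene0.png")
b0=cv2.imread("pics/side0.png")
cv2.imwrite("pics/bask.png",np.hstack([cv2.resize(b0[95:175,300:380],(400,400)),cv2.resize(b[260:380,420:540],(400,400))]))
def tri(p,q):
    o1,d1=ray("side",p);o2,d2=ray("wrist",q,s)
    t=np.linalg.lstsq(np.c_[d1,-d2],o2-o1,rcond=None)[0]; x,y=o1+t[0]*d1,o2+t[1]*d2
    return ((x+y)/2).round(3),np.linalg.norm(x-y).round(4)
print(tri((348,117),(88,150)),tri((310,117),(110,247)))
print(onz("side",(313,145),0),onz("side",(347,146),0))
E
```

```text
(array([ 0.547, -0.202,  0.177]), np.float64(0.0029)) (array([ 0.643, -0.234,  0.142]), np.float64(0.0537))
[ 0.67198568 -0.327063    0.        ] [ 0.55168794 -0.33634538  0.        ]
```

View pics/bask.png

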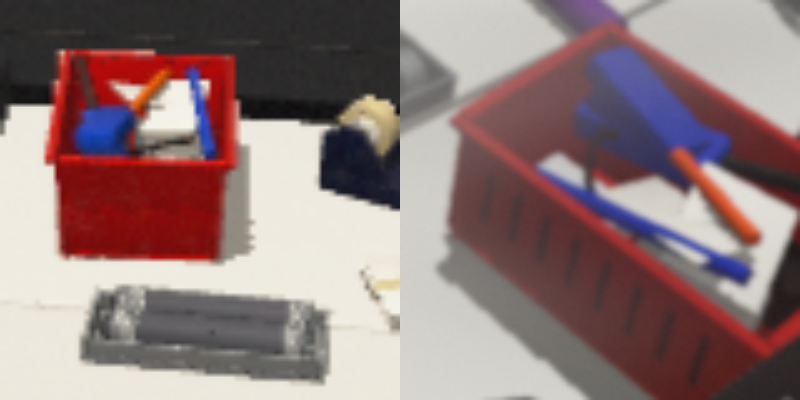

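```bash
python3 - <<'E'
from h import *
s=np.load("s9.npy",allow_pickle=True).item()
def tri(p,q):
    o1,d1=ray("side",p);o2,d2=ray("wrist",q,s)
    t=np.linalg.lstsq(np.c_[d1,-d2],o2-o1,rcond=None)[0]; x,y=o1+t[0]*d1,o2+t[1]*d2
    return ((x+y)/2).round(3),np.linalg.norm(x-y).round(4)
print(tri((347.5,127.5),(88,150)),tri((310,127.5),(112,247)))
E
```

```text
(array([ 0.551, -0.238,  0.124]), np.float64(0.0022)) (array([ 0.655, -0.262,  0.093]), np.float64(0.0386))
```

That settles the basket: its base line is at y≈-0.32, and the wrist and side views agree. The gripper's half-width of 57 mm about y=-0.217 stays clear. Moving above the groove.

```bash
python3 -m inch '[{"hand":1,"slide":[1,-5,2],"twist":[0,0,0]},{"hand":1,"slide":[2,-10,5],"twist":[0,0,0.01]},{"hand":1,"slide":[2.4,-13.9,9],"twist":[0,0,0.01]},{"hand":1,"slide":[2.4,-13.9,13],"twist":[0,0,0.01]},{"hand":1,"slide":[2.4,-13.9,15.5],"twist":[0,0,0.01]},{"hand":1,"slide":[2.4,-13.9,15.5],"twist":[0,0,0.01]},{"hand":1,"slide":[2.4,-13.9,15.5],"twist":[0,0,0.01]},{"hand":1,"slide":[2.4,-13.9,15.5],"twist":[0,0,0.01]}]'
python3 - <<'E'
from h import *
s=read_state();print(s["tool_pos"].round(4),s["force"].round(2))
cv2.imwrite("pics/w10.png",camera("wrist")[:,:,::-1])
b=camera("side")[:,:,::-1];c=camera("scene")[:,:,::-1]
f=lambda i:cv2.resize(i,(400,300),interpolation=cv2.INTER_CUBIC)
cv2.imwrite("pics/c10.png",np.hstack([f(b[120:180,300:380]),f(c[240:330,340:460])]))
E
```

```text
time: 16.75
tool_pos: [0.5635, -0.2182, 0.0669]
eef_rot: [0.015, 1.0, -0.001, 0.001]
force: [-0.1, 0.6, -1.4]
gripper_width: 0.0233
[ 0.5635 -0.2182  0.0669] [-0.15  0.6  -1.42]
```

View pics/w10.png

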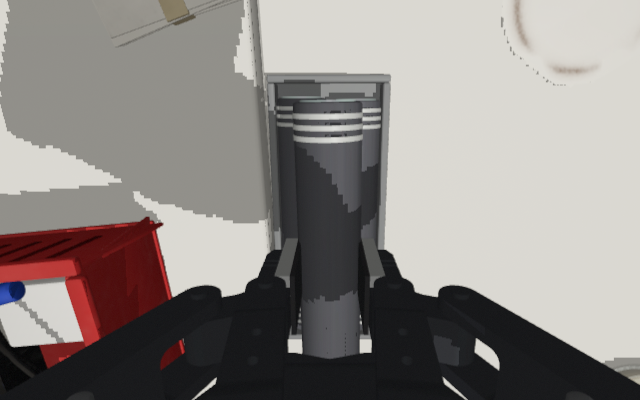

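View pics/c10.png

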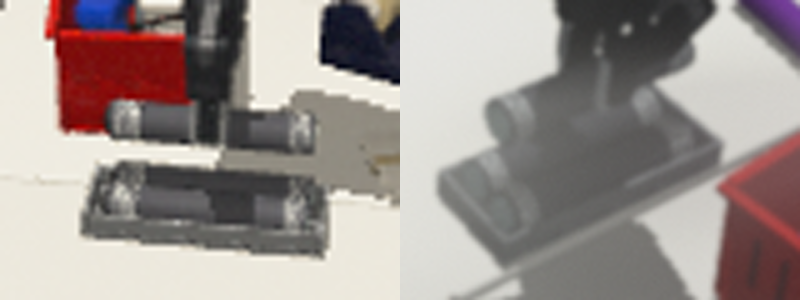

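The torch sits symmetric over the tray: its axis is at column 328, and the tray walls are at 268 and 390. Descending.

```bash
python3 -m inch '[{"hand":1,"slide":[0,0,1],"twist":[0,0,0]},{"hand":1,"slide":[0,0,2],"twist":[0,0,0]},{"hand":1,"slide":[0,0,2.7],"twist":[0,0,0]},{"hand":1,"slide":[0,0,2.7],"twist":[0,0,0]},{"hand":1,"slide":[0,0,2.7],"twist":[0,0,0]}]'
python3 -m inch '[{"hand":1,"slide":[0,0,0.1],"twist":[0,0,0]},{"hand":1,"slide":[0,0,0.2],"twist":[0,0,0]},{"hand":1,"slide":[0,0,0.2],"twist":[0,0,0]}]'
```

```text
time: 17.52
tool_pos: [0.5628, -0.2182, 0.0383]
eef_rot: [0.015, 1.0, -0.0, 0.0]
force: [-0.0, -0.1, -2.2]
gripper_width: 0.0231
time: 17.9
tool_pos: [0.5627, -0.2181, 0.0363]
eef_rot: [0.015, 1.0, -0.0, 0.0]
force: [0.0, -1.0, -1.6]
gripper_width: 0.0229
```

```bash
python3 -m inch '[{"hand":1,"slide":[0,0,0.1],"twist":[0,0,0]},{"hand":1,"slide":[0,0,0.1],"twist":[0,0,0]}]';python3 -m inch '[{"hand":1,"slide":[0,0,0.1],"twist":[0,0,0]},{"hand":1,"slide":[0,0,0.1],"twist":[0,0,0]}]'
```

```text
time: 18.15
tool_pos: [0.5626, -0.2181, 0.0352]
eef_rot: [0.015, 1.0, 0.0, -0.0]
force: [1.0, 0.3, -1.8]
gripper_width: 0.023
time: 18.4
tool_pos: [0.5627, -0.2182, 0.0342]
eef_rot: [0.015, 1.0, -0.0, -0.0]
force: [-0.7, 0.2, -2.3]
gripper_width: 0.0228
```

```bash
python3 -m inch '[{"hand":1,"slide":[0,0,0.1],"twist":[0,0,0]},{"hand":1,"slide":[0,0,0.1],"twist":[0,0,0]}]';python3 - <<'E'
from h import *
b=camera("side")[:,:,::-1];c=camera("scene")[:,:,::-1]
f=lambda i:cv2.resize(i,(400,300),interpolation=cv2.INTER_CUBIC)
cv2.imwrite("pics/c11.png",np.hstack([f(b[120:180,300:380]),f(c[240:330,340:460])]))
E
```

```text
time: 18.65
tool_pos: [0.5628, -0.2183, 0.0337]
eef_rot: [0.015, 1.0, -0.0, 0.0]
force: [-0.7, -0.3, 3.4]
gripper_width: 0.0227
```

View pics/c11.png

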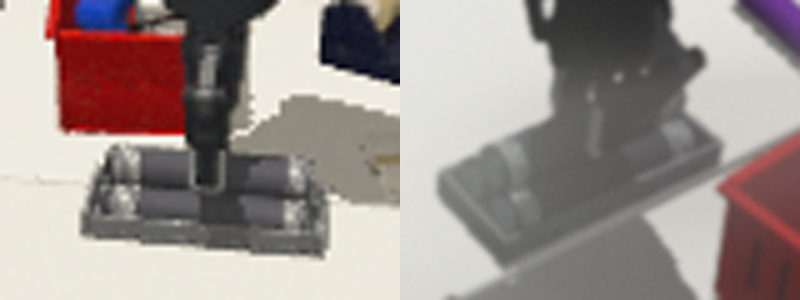

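Force turned to +3.4 N at TCP z=0.0337, matching the expected 0.034, so the torch is seated. Release gently.

```bash
python3 -m inch '[{"hand":0.44,"slide":[0,0,0],"twist":[0,0,0]},{"hand":0.40,"slide":[0,0,0],"twist":[0,0,0]},{"hand":0.34,"slide":[0,0,0],"twist":[0,0,0]},{"hand":0.26,"slide":[0,0,0],"twist":[0,0,0]},{"hand":0.18,"slide":[0,0,0],"twist":[0,0,0]},{"hand":0.1,"slide":[0,0,0],"twist":[0,0,0]},{"hand":0.1,"slide":[0,0,0],"twist":[0,0,0]}]'
python3 - <<'E'
from h import *
cv2.imwrite("pics/w12.png",camera("wrist")[:,:,::-1])
E
```

```text
time: 19.62
tool_pos: [0.5627, -0.2182, 0.0333]
eef_rot: [0.015, 1.0, 0.0, -0.0]
force: [0.9, -0.4, 0.2]
gripper_width: 0.0387
```

View pics/w12.png

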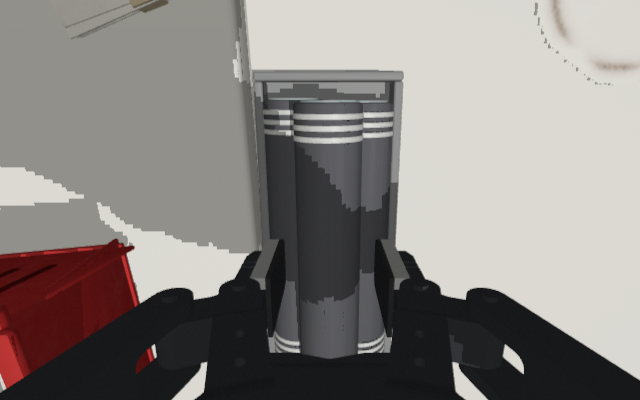

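The fingers are clear and the torch is in the groove. Retreat straight up without opening further.

```bash
python3 -m inch '[{"hand":0.1,"slide":[0,0,-1],"twist":[0,0,0]},{"hand":0.1,"slide":[0,0,-3],"twist":[0,0,0]},{"hand":0.1,"slide":[0,0,-7],"twist":[0,0,0]},{"hand":0.1,"slide":[0,0,-12],"twist":[0,0,0]},{"hand":0.1,"slide":[0,0,-18],"twist":[0,0,0]},{"hand":0.1,"slide":[0,0,-20],"twist":[0,0,0]},{"hand":0.1,"slide":[0,0,-20],"twist":[0,0,0]},{"hand":0.1,"slide":[0,0,-20],"twist":[0,0,0]}]'
python3 - <<'E'
from h import *
s=read_state()
im=camera("wrist")[:,:,::-1].copy();cv2.imwrite("pics/w13.png",im)
np.save("s13.npy",s,allow_pickle=True)
b=camera("side")[:,:,::-1];c=camera("scene")[:,:,::-1]
f=lambda i:cv2.resize(i,(400,300),interpolation=cv2.INTER_CUBIC)
cv2.imwrite("pics/c13.png",np.hstack([f(b[120:180,300:380]),f(c[240:330,340:460])]))
cv2.imwrite("pics/sc13.png",c)
E
```

```text
time: 20.68
tool_pos: [0.5623, -0.218, 0.2322]
eef_rot: [0.015, 1.0, 0.0, -0.001]
force: [0.5, -0.3, -0.4]
gripper_width: 0.0382
```

View pics/w13.png

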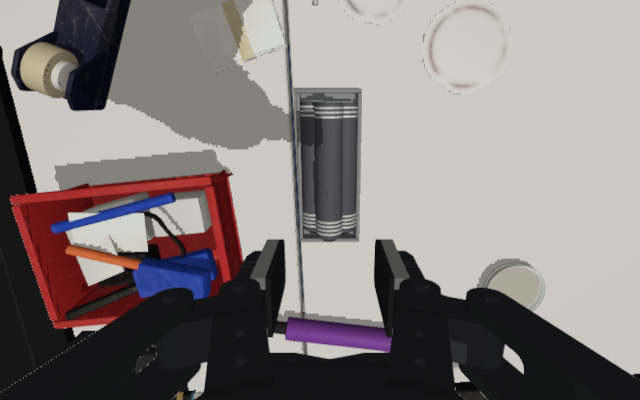

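View pics/c13.png

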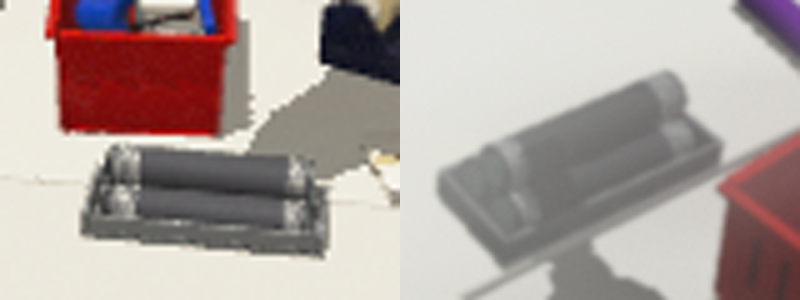

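View pics/sc13.png

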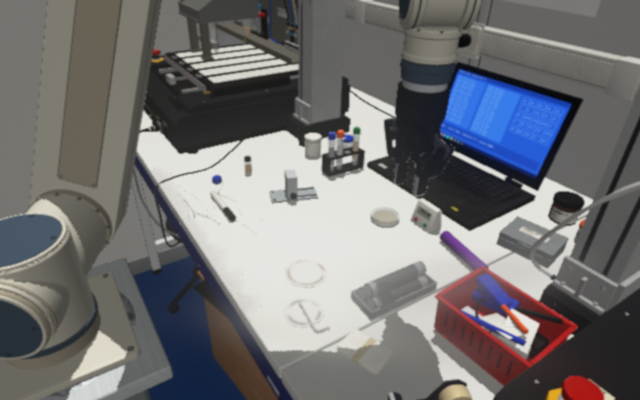

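```bash
python3 - <<'E'
from h import *
s=np.load("s13.npy",allow_pickle=True).item()
im=cv2.imread("pics/w13.png")
cv2.imwrite("pics/w13t.png",cv2.resize(im[80:250,285:370],None,fx=3.5,fy=3.5,interpolation=cv2.INTER_CUBIC))
W=lambda uv,z:onz("wrist",uv,z,s)
Q=[W(p,.017) for p in [(294,89),(361,89),(358.5,240),(300,240)]];c=np.mean(Q,0);print("tray",c.round(4))
E
```

```text
tray [ 0.5628 -0.2177  0.017 ]
```

View pics/w13t.png

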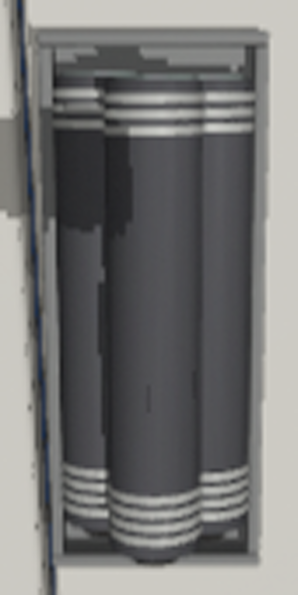

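```bash
python3 - <<'E'
from h import *
s=np.load("s13.npy",allow_pickle=True).item()
P=lambda p:np.array(p)/3.5+[285,80]
W=lambda p,z:onz("wrist",P(p),z,s)
a=W((152.5,112),.039);b=W((154,522),.039);g=W((152,80),.046);t=W((154,549),.046);bt=W((154,562),.040)
print("glass",g.round(4),"tail",t.round(4),"len",np.linalg.norm(t-g).round(4),"centre",((g+t)/2).round(4),"yaw",np.arctan2(*(b-a)[[1,0]]).round(3),"button beyond",(bt-t)[0].round(4))
# petri check in scene: diff vs start
A=cv2.imread("pics/scene0.png").astype(int);B=cv2.imread("pics/sc13.png").astype(int)
for n,(x,y) in dict(petri=(385,217),vial=(248,165),marker=(223,206),hex=(312,316)).items():
    print(n,np.abs(A-B)[y-14:y+14,x-16:x+16].mean().round(2))
print(read_state()["time"])
E
```

```text
glass [ 0.498  -0.2156  0.046 ] tail [ 0.6254 -0.2191  0.046 ] len 0.1274 centre [ 0.5617 -0.2173  0.046 ] yaw -0.028 button beyond 0.0063
petri 9.34
vial 9.43
marker 9.19
hex 7.6
20.825
```

The torch lies within about 1 mm of the tray centre at yaw -0.028, its button is short, and the bystanders look unmoved. Handing in.

```bash
python3 -c "
from plant import *
print(finish_job())"
```

```text
the job is handed in; nothing more can be done
None
```

I switched the torch off against the bench stop, laid it in the groove on top of the two torches in the tray, let go and backed the gripper 20 cm up. The job was handed in at about 21 s; it reports no verdict.

- **Grasp:** I set the torch down once and regripped it about 5 mm higher, because the first grip would have put the fingertips into the lower torches at release.
- **Press:** The button moved at about 8 N over roughly 9 mm. It then stopped at a hard end, where I pressed to about 16 N, well under the 40 N limit. Afterwards the button looked short in the picture.
- **Placing:** Contact came at the expected height. The last wrist picture puts the torch about 1 mm lengthwise and under 1 mm sideways of the tray's centre, at yaw -0.03 rad (the tray's is about -0.03). It rests between both lower torches.
- **Bystanders:** The petri dish, vial, hex key and marker stand where they were in the scene picture. I checked this by eye and by a rough image difference, which showed only an even change in brightness.

Three readings disagreed slightly:
- **Stop face:** Contact came 3–5 mm later than I had estimated from the picture.
- **Button length:** The last picture gives about 6 mm of button standing out, where 4 mm would be fully home. That is within measuring error for such a small detail, and the hard end felt during the press is the stronger evidence.
- **Grip opening:** The gripper read 23 mm on the 26 mm torch.

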